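# Hold a painted panel in the glue-up corner

### The job

Take the small painted panel off its drying easel and stand it upright in the glue-up jig, on the thin edge that rests on the easel's ledge, with the painted face looking away from the yellow fence. Press it into the corner so that its bare back is flush on the yellow fence and its upright side edge touches the red fence at the same time, and finish the program still gripping it and pressing it lightly against both fences, as if waiting for the glue to grab. Leave the jars, the spool and the brush where they are.

Things in the scene. Friction and masses are not known exactly. Their poses are not given: they have to be found in the camera images.
- panel: Rigid wooden panel, 56 mm wide (its y), 120 mm tall (z), 18 mm thick (x), about 0.1 kg. The -x face is blue with a red-and-yellow dot near the top and a yellow bar near the bottom; the +x face (back) is bare plywood. Origin: centre of the thin bottom edge (56 x 18 mm). It starts loose on the easel, painted face up, bottom edge on the ledge, z rising 30 degrees above level away from the ledge
- panel_face (a point): Centre of the panel's painted face, 60 mm above the bottom edge; axes as the panel's. On the easel the panel's two long edges overhang the easel's board by 6 to 16 mm each, so fingers can grip it across its 56 mm width
- easel: Fixed low wooden easel: foot 130 (x) x 90 (y) x 10 mm; a sloping board 34 mm wide, 110 mm long, rises 30 degrees towards +x; at its low -x end a ledge of the same width stands 12 mm proud. The board's upper face starts 50 mm to -x of the origin, 45 mm high, and ends 45 mm to +x, 100 mm high. Origin: centre of the foot's underside, on the table
- jig: Fixed corner jig: white square board 180 x 180 x 12 mm with a yellow fence along its +x side and a red fence along its +y side, meeting in a right-angled corner. Origin: centre of the board's underside, on the table; z up, x towards the yellow fence, y towards the red fence
- jig_corner (a point): Inner corner where both fences' inner faces meet the top of the jig's board, at 60, 60, 12 mm in the jig's frame; axes as the jig's. The board's free area extends from here to -x and -y, 150 mm each way
- back_fence: Yellow fence, 20 mm thick (x), 165 mm long (y), 45 mm high above the board; its inner face looks to the jig's -x. Origin: centre of its underside, on the board. Rigid
- side_fence: Red fence, 20 mm thick (y), 145 mm long (x), 45 mm high above the board; its inner face looks to the jig's -y. Origin: centre of its underside, on the board. Rigid
- jar_blue: Bystander: paint jar with blue lid, 64 mm across, 85 mm tall; origin: centre of its underside
- jar_white: Bystander: paint jar with white lid, 60 mm across, 75 mm tall; origin: centre of its underside
- spool: Bystander: brown spool standing on its flange, 76 mm across, 42 mm tall; origin: centre of its underside
- brush: Bystander: yellow-handled brush, 180 mm long, lying on the table between the easel and the jig; origin about its middle, on the table
Mind the look-alikes: they are no part of the job. Of the things like the easel, leave any that is purple; of the rest the larger one is meant.

How it is judged:
By the outcome, as a careful person would: the job done as asked, in the order asked, and still so for the second after the job is handed in, while the arm keeps its last pose, push and grip.
It also fails if it takes over 64 s, if anything falls off the work surface, if the arm or the gripper's body presses on something with over 40 N, if the wrist force passes 120 N, or if a joint passes its speed limit or range.

### The arm

A 6-joint arm with a two-finger parallel gripper is mounted at the origin on the work surface. World frame = base frame: x ahead of the robot, y to its left, z up, the work surface at z = 0. Lengths are in mm, angles in rad, forces in N, time in s.
With the tool pointing down it reaches from about 400 to 825 mm from the base axis. Payload 7 kg.
Tool frame: the origin (TCP) lies at the very end of the fingers, on their centre line; the grasp point (between the pads) lies 19 mm behind it; z points along the fingers, y is the direction in which the jaws open and shut (so a half turn about z gives the same grasp; the last joint's range is limited). The gripper opens to 88 mm and grips with 3 to 60 N. Pads are 19 mm wide; open, the fingers measure 130 mm over their backs; the gripper's body (78 mm by 193 mm) begins 47 mm behind the grasp point.
Start: joints at [1.417, 0.359, 0.012, 0, -1.224, -0.288], TCP at [288.613, 610.162, 226.561] pointing down, gripper open.
Joint ranges: [-3.07, 3.07], [-1.43, 2.12], [-1.02, 1.25], [-3.03, 1.67], [-3.05, -0], [-3.03, 3.03]. Speed limits (rad/s): [2.39, 2.39, 3.01, 3.14, 3.14, 3.14].

### API

Orientations are given as a unit quaternion [x, y, z, w].
In Python, from plant import bot gives the robot as it stands. Calls block until the motion is done:
- bot.move_ptp(position, orientation): joint-space move of the TCP to a pose.
- bot.line_to(position, velocity=150, ori=None): straight line of the TCP; ori=None keeps the orientation; velocity is the mean speed in mm/s.
- bot.move_joints(angles): joint-space move.
- bot.move_gripper(opening, force=None): finger opening in mm; force is the grip in N (None keeps the last); returns when the fingers have stopped.
- bot.pause(seconds).
- bot.solve_ik(position, orientation): joint angles nearest the present ones, or None.
- bot.read_state(): the state.
- bot.camera(name): name is "scene" or "top" or "wrist"; returns the picture (400x640x3 uint8, red, green, blue); there is no depth.
- bot.get_calibration(name): a dict with "fx", "fy", "cx", "cy" (pixels), "distortion" ([k1, k2, p1, p2, k3] as OpenCV has them; the pictures are not rectified), "view" (4x4, takes a point from world to camera coordinates); the wrist camera has in their place "T_tool_cam" (4x4, takes a point from camera to tool coordinates, whose origin is the TCP and whose axes are the flange's). Camera axes: x right, y up, looking along -z (the intrinsics and any distortion apply to the point x, -y, -z); pixel columns grow to the right and rows downward; lengths in mm; the calibration is good to about 2 mm. A picture is of the moment at which its call begins: read the wrist's pose just before it. get_calibration takes no time and is no camera call.
A pose or a line that the arm cannot do raises bot.Unreachable and nothing moves.
- bot.close_job(): hands the job in, once; it reports no verdict.
The state is a dict: "t": time; "joint_pos": joint angles; "qvel": joint speeds; "tau": joint torques, N m; "tcp_pos": TCP position; "eef_rot": TCP orientation; "contact_force": force on the tool from outside, world axes, zero at the start; "moment": the same for the moment, N m; "width": finger opening in mm.
Only numpy, scipy, OpenCV 4.12 (cv2) and the standard library are available. Lean on these libraries where they do the work, as an engineer would, in place of code of your own. Each camera call takes 0.05 s, during which the arm holds its last target.

## Working session

There is one attempt and no reset: what is moved stays moved. The work goes in short steps, each a Python script; the robot and the scene stay as the last script left them, time stands still between calls to the robot, and variables do not carry over. Pictures are saved under pics/ and viewed, and the job is handed in when it is done.

```bash
ls; mkdir -p pics
python3 - <<'E'
from plant import bot
import cv2,json
s=bot.read_state();print(s)
for n in("scene","top","wrist"):
    cv2.imwrite(f"pics/{n}0.png",bot.camera(n)[:,:,::-1]);print(n,bot.get_calibration(n))
E
```

```text
pics
{'t': 0.0, 'joint_pos': array([ 1.41710133e+00,  3.59372866e-01,  1.10186285e-02, -3.42938051e-04,
       -1.22410330e+00, -2.88117044e-01]), 'qvel': array([-0.00068001,  0.00205476, -0.00026006,  0.00050417, -0.00123259,
       -0.00182416]), 'tau': array([ 1.12585494e-03, -5.82714951e+01,  2.93047857e+01,  6.99664369e+00,
        6.93904716e-03, -1.66024356e-04]), 'tcp_pos': array([288.41904118, 609.71174942, 225.6155521 ]), 'eef_rot': array([ 9.75686182e-01, -2.19170617e-01, -1.05070605e-04,  8.39557659e-04]), 'contact_force': array([-0.28240218,  0.57404937, -0.40941112]), 'moment': array([-0.02683373, -0.05524295, -0.0183226 ]), 'width': 87.53859588850335}
scene {'fx': 372.07428206054857, 'fy': 372.07428206054857, 'cx': 322.014494704873, 'cy': 203.1202525327739, 'distortion': array([-0.08858293,  0.        ,  0.        ,  0.        ,  0.        ]), 'view': array([[ 5.06402678e-01,  8.62255806e-01,  8.44108850e-03,
        -2.99207001e+02],
       [-5.51166643e-01,  3.16140728e-01,  7.72185452e-01,
         2.38765438e+02],
       [ 6.63152817e-01, -3.95689227e-01,  6.353411
[... 515 characters left out ...]
2,  3.54205813e-03,  9.99115553e-01,
        -9.63663382e+02],
       [ 0.00000000e+00,  0.00000000e+00,  0.00000000e+00,
         1.00000000e+00]])}
wrist {'fx': 318.8773497905712, 'fy': 318.8773497905712, 'cx': 319.886253576929, 'cy': 201.12720470383132, 'distortion': array([-0.02071422,  0.        ,  0.        ,  0.        ,  0.        ]), 'T_tool_cam': array([[-7.13785050e-04,  9.59241994e-01,  2.82585009e-01,
         7.67880398e+01],
       [ 9.99999618e-01,  8.27013017e-04, -2.81405012e-04,
         4.43873853e-01],
       [-5.03636985e-04,  2.82584701e-01, -9.59242218e-01,
        -1.57830752e+02],
       [ 0.00000000e+00,  0.00000000e+00,  0.00000000e+00,
         1.00000000e+00]])}
```

View pics/scene0.png

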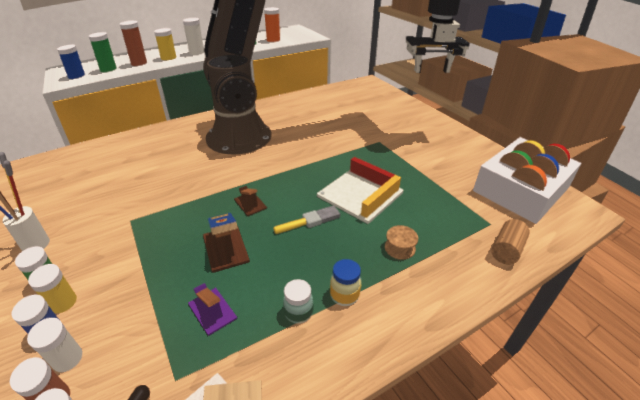

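View pics/top0.png

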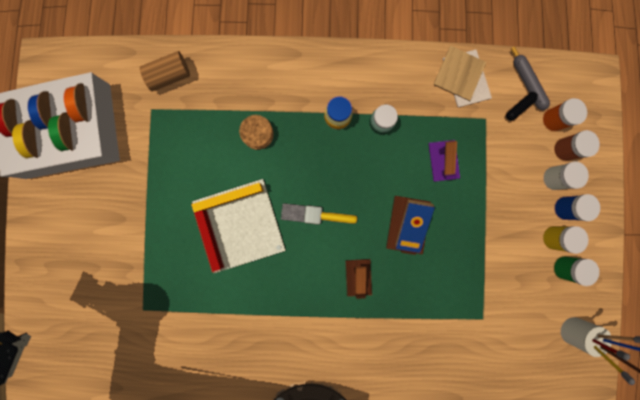

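View pics/wrist0.png

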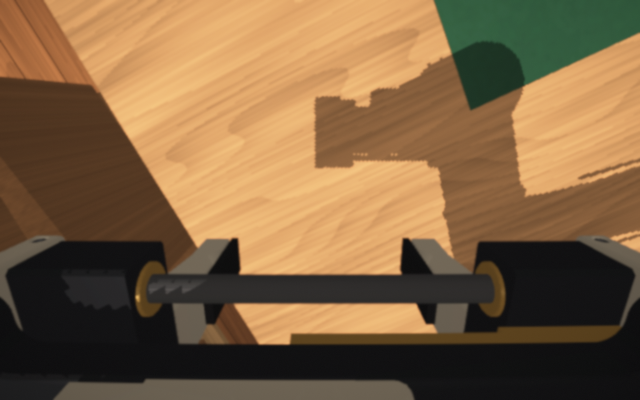

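The top view shows the panel on the large brown easel at about (410,228). The small brown decoy is at (359,278) and the purple one at (445,160). The jig is at about (240,228), with the yellow fence up (+x) and the red fence left (+y). The brush lies between the easel and the jig. I'll get rough positions from this view, then take wrist close-ups.

```bash
cat > h.py <<'E'
from plant import bot
import numpy as np,cv2
from scipy.spatial.transform import Rotation as R
def cam(name,state=None):
    c=bot.get_calibration(name)
    K=np.array([[c['fx'],0,c['cx']],[0,c['fy'],c['cy']],[0,0,1]])
    if name=='wrist':
        T=np.eye(4);T[:3,:3]=R.from_quat(state['eef_rot']).as_matrix();T[:3,3]=state['tcp_pos']
        M=T@c['T_tool_cam']
    else: M=np.linalg.inv(c['view'])
    return K,np.array(c['distortion']),M
def rays(px,C):
    K,d,M=C
    u=cv2.undistortPoints(np.array(px,float).reshape(-1,1,2),K,d).reshape(-1,2)
    r=np.c_[u[:,0],-u[:,1],-np.ones(len(u))]@M[:3,:3].T
    return M[:3,3],r/np.linalg.norm(r,axis=1)[:,None]
def onz(px,C,z):
    o,r=rays(px,C);return o+r*((z-o[2])/r[:,2])[:,None]
def onplane(px,C,p,n):
    o,r=rays(px,C);return o+r*(((p-o)@n)/(r@n))[:,None]
def proj(P,C):
    K,d,M=C;Q=(np.atleast_2d(P)-M[:3,3])@M[:3,:3];Q=Q*[1,-1,-1]
    return cv2.projectPoints(Q,np.zeros(3),np.zeros(3),K,d)[0].reshape(-1,2)
def tri(pa,Ca,pb,Cb):
    out=[]
    for a,b in zip(pa,pb):
        oa,ra=rays([a],Ca);ob,rb=rays([b],Cb);A=np.zeros((3,3));v=np.zeros(3)
        for o,r in((oa,ra[0]),(ob,rb[0])):
            P=np.eye(3)-np.outer(r,r);A+=P;v+=P@o
        x=np.linalg.solve(A,v);out.append(np.r_[x,np.linalg.norm(np.cross(x-oa,ra[0])),np.linalg.norm(np.cross(x-ob,rb[0]))])
    return np.array(out)
def hsv(im): return cv2.cvtColor(im,cv2.COLOR_RGB2HSV)
E
python3 - <<'E'
from h import *
np.set_printoptions(precision=1,suppress=True)
C=cam('top')
print('panel dot,bar',onz([[417,222],[410,245]],C,90))
print('jig corner-ish',onz([[198,206],[284,250],[218,270],[265,185]],C,40))
print('brush',onz([[283,212],[357,218]],C,5))
im=cv2.imread('pics/top0.png');cv2.imwrite('pics/topz.png',cv2.resize(im[140:300,170:480],None,fx=2.5,fy=2.5,interpolation=cv2.INTER_CUBIC))
# IK test of tilts at both spots
def q(yaw,el):  # tool z at elevation el, heading yaw ; tool x upward side
    z=np.array([np.cos(el)*np.cos(yaw),np.cos(el)*np.sin(yaw),np.sin(el)])
    y=np.array([-np.sin(yaw),np.cos(yaw),0]);
    res=[]
    for s in(1,-1):
        x=np.cross(s*y,z);res.append(R.from_matrix(np.c_[x,s*y,z]).as_quat())
    return res
for el in(-30,-45,-60):
  for a in q(np.deg2rad(15),np.deg2rad(el)): print('jig',el,R.from_quat(a).as_matrix()[:,0],bot.solve_ik([610,200,100],a))
  for a in q(np.deg2rad(-8),np.deg2rad(el-60)): print('easel',el-60,R.from_quat(a).as_matrix()[:,0],bot.solve_ik([580,-230,90],a))
E
```

```text
panel dot,bar [[ 519.5 -224.7   90. ]
 [ 468.2 -210.2   90. ]]
jig corner-ish [[542.  277.2  40. ]
 [445.5  71.8  40. ]
 [394.  224.8  40. ]
 [595.5 120.9  40. ]]
brush [[533.8  79.7   5. ]
 [524.2 -99.5   5. ]]
jig -30 [-0.5 -0.1 -0.9] [-0.2  0.4 -0.9 -2.6 -0.8  1.4]
jig -30 [0.5 0.1 0.9] [-0.2  0.4 -0.9 -2.6 -0.8 -1.8]
easel -90 [-1.   0.1 -0. ] [-0.1  0.4 -0.3  0.  -0.9 -1.6]
easel -90 [ 1.  -0.1  0. ] [-0.1  0.4 -0.3  0.  -0.9  1.5]
jig -45 [-0.7 -0.2 -0.7] None
jig -45 [0.7 0.2 0.7] None
easel -105 [-1.   0.1  0.3] [-0.1  0.5 -0.  -0.  -1.2 -1.6]
easel -105 [ 1.  -0.1 -0.3] [-0.1  0.5 -0.  -0.  -1.2  1.5]
jig -60 [-0.8 -0.2 -0.5] None
jig -60 [0.8 0.2 0.5] None
easel -120 [-0.9  0.1  0.5] [-0.1  0.7  0.2 -0.  -1.6 -1.6]
easel -120 [ 0.9 -0.1 -0.5] [-0.1  0.7  0.2 -0.  -1.6  1.5]
```

View pics/topz.png

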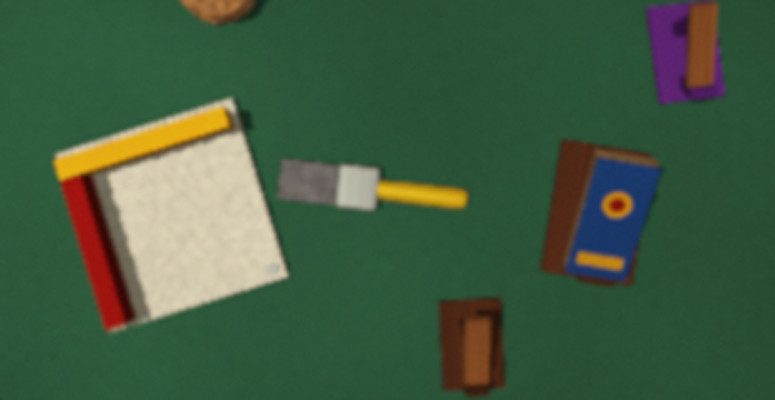

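```bash
cat >> h.py <<'E'
def toolR(yaw,el,s):
    z=np.array([np.cos(el)*np.cos(yaw),np.cos(el)*np.sin(yaw),np.sin(el)])
    y=s*np.array([-np.sin(yaw),np.cos(yaw),0]);x=np.cross(y,z)
    return np.c_[x,y,z]
E
python3 - <<'E'
from h import *
np.set_printoptions(precision=2,suppress=True)
for h in(85,100):
 for el in range(-20,-100,-10):
  for s in(1,-1):
    M=toolR(np.deg2rad(18.7),np.deg2rad(el),s)
    p=np.array([525,200,12+h])+19*M[:,2]
    M2=toolR(np.deg2rad(-10),np.deg2rad(el-60),s)
    p2=np.array([520,-222,100])+19*M2[:,2]
    print(h,el,s,bot.solve_ik(p,R.from_matrix(M).as_quat()),'|',bot.solve_ik(p2,R.from_matrix(M2).as_quat()))
E
```

```text
85 -20 1 None | [-0.04  0.24 -0.57  0.04 -0.59 -1.74]
85 -20 -1 None | [-0.04  0.24 -0.57  0.04 -0.59  1.41]
85 -30 1 [-0.25  0.4  -1.   -2.5  -0.91  1.46] | [-0.06  0.32 -0.42  0.   -0.83 -1.69]
85 -30 -1 [-0.25  0.4  -1.   -2.5  -0.91 -1.68] | [-0.06  0.32 -0.42  0.   -0.83  1.45]
85 -40 1 [-0.01  0.18 -0.75 -2.22 -0.33  0.9 ] | [-0.07  0.41 -0.28 -0.02 -1.06 -1.66]
85 -40 -1 [-0.01  0.18 -0.75 -2.22 -0.33 -2.25] | [-0.07  0.41 -0.28 -0.02 -1.06  1.48]
85 -50 1 None | [-0.08  0.51 -0.14 -0.03 -1.27 -1.65]
85 -50 -1 None | [-0.08  0.51 -0.14 -0.03 -1.27  1.49]
85 -60 1 None | [-0.09  0.61 -0.02 -0.04 -1.46 -1.64]
85 -60 -1 None | [-0.09  0.61 -0.02 -0.04 -1.46  1.5 ]
85 -70 1 [ 0.69  0.16 -0.97  0.79 -0.17 -2.7 ] | [-0.09  0.72  0.1  -0.05 -1.65 -1.64]
85 -70 -1 [ 0.69  0.16 -0.97  0.79 -0.17  0.45] | [-0.09  0.72  0.1  -0.05 -1.65  1.5 ]
85 -80 1 [ 0.76  0.23 -0.63  0.14 -0.56 -2.11] | [-0.1   0.82  0.21 -0.06 -1.83 -1.64]
85 -80 -1 [ 0.76  0.23 -0.63  0.14 -0.56  1.03] | [-0.1   0.82  0.21 -0.06 -1.83  1.51]
85 -90 1 [ 0.71  0.32 -0.43  0.   -0.83 -1.96] | [-0.1   0.93  0.3  -0.07
[... 619 characters left out ...]
5]
100 -50 -1 None | [-0.08  0.51 -0.14 -0.03 -1.27  1.49]
100 -60 1 None | [-0.09  0.61 -0.02 -0.04 -1.46 -1.64]
100 -60 -1 None | [-0.09  0.61 -0.02 -0.04 -1.46  1.5 ]
100 -70 1 [ 0.75  0.14 -0.9   0.59 -0.25 -2.54] | [-0.09  0.72  0.1  -0.05 -1.65 -1.64]
100 -70 -1 [ 0.75  0.14 -0.9   0.59 -0.25  0.6 ] | [-0.09  0.72  0.1  -0.05 -1.65  1.5 ]
100 -80 1 [ 0.76  0.21 -0.61  0.13 -0.6  -2.11] | [-0.1   0.82  0.21 -0.06 -1.83 -1.64]
100 -80 -1 [ 0.76  0.21 -0.61  0.13 -0.6   1.04] | [-0.1   0.82  0.21 -0.06 -1.83  1.51]
100 -90 1 [ 0.71  0.3  -0.41  0.   -0.86 -1.96] | [-0.1   0.93  0.3  -0.07 -1.99 -1.64]
100 -90 -1 [ 0.71  0.3  -0.41  0.   -0.86  1.18] | [-0.1   0.93  0.3  -0.07 -1.99  1.51]
```

Gripping from the panel's top end is reachable at both places: tool near vertical at the jig, elevation about -140° at the easel. Next, wrist close-ups of the jig and then the easel.

Run:
```python
from h import *
import pickle
np.set_printoptions(precision=2,suppress=True)
for n,p,yaw in(('jig',[540,190,260],18.7),('easel',[550,-222,260],-13)):
    M=toolR(np.deg2rad(yaw),np.deg2rad(-90),1)
    bot.move_ptp(p,R.from_matrix(M).as_quat()); bot.pause(0.3)
    s=bot.read_state();im=bot.camera('wrist');print(n,s['t'],s['tcp_pos'],s['contact_force'])
    cv2.imwrite(f'pics/w_{n}.png',im[:,:,::-1]);pickle.dump(s,open(f'{n}.pkl','wb'))
```

```text
jig 2.2333 [539.9  190.46 259.86] [ 0.13 -0.12 -0.78]
easel 4.1083 [ 550.29 -221.32  260.04] [-0.24  0.62  0.53]
```

View pics/w_jig.png

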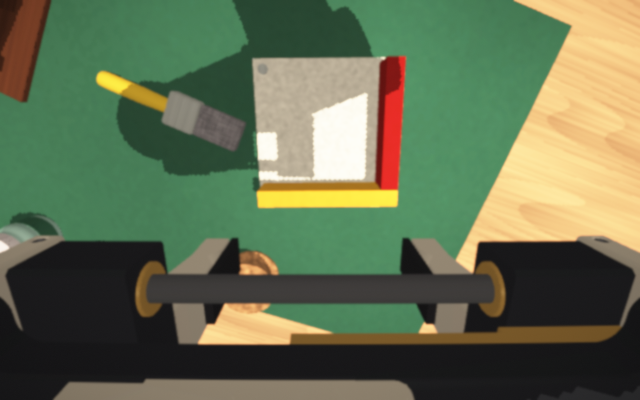

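View pics/w_easel.png

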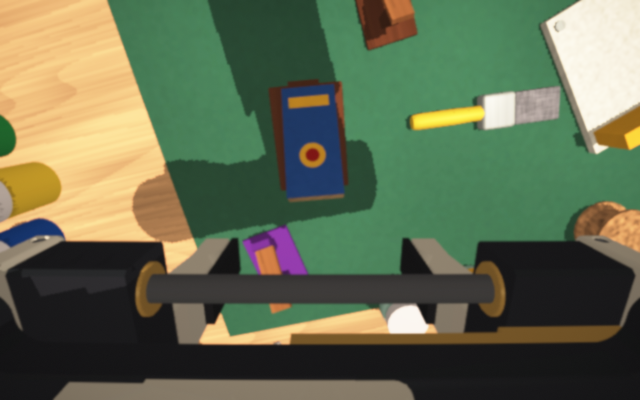

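The jig picture has the yellow fence along rows ~183–207, cols 258–398, and the red fence along cols ~380–403. The easel picture has the blue face with corners near (282,88), (337,84), (344,193) and (289,199), and the dot at (312,155). I'll extract both with masks.

```bash
cat > meas.py <<'E'
from h import *
import pickle
np.set_printoptions(precision=2,suppress=True)
# --- jig
im=cv2.imread('pics/w_jig.png')[:,:,::-1].copy();s=pickle.load(open('jig.pkl','rb'));C=cam('wrist',s)
H=hsv(im)
ye=((H[...,0]>=18)&(H[...,0]<=30)&(H[...,1]>170)&(H[...,2]>60));ye[:,:250]=0;ye[:150]=0;ye[215:]=0;ye[:,405:]=0
re=(((H[...,0]<6)|(H[...,0]>174))&(H[...,1]>170)&(H[...,2]>60));re[:,:360]=0;re[:,420:]=0;re[220:]=0
f=im.astype(float)
# outer bottom edge of yellow: per column, subpixel on R channel between yellow & green
def edge(v,lo,hi):
    d=np.abs(np.diff(v[lo:hi]));i=np.argmax(d);w=d[max(0,i-2):i+3];return lo+max(0,i-2)+ (np.arange(len(w))*w).sum()/w.sum()+0.5
P=[]
for c in range(268,390,4):
    rows=np.where(ye[:,c])[0]; r=rows.max(); P.append((c,edge(f[:,c,0],r-4,r+6)))
Q=[]
for r in range(66,184,4):
    cols=np.where(re[r])[0]; c=cols.max(); Q.append((edge(f[r,:,0],c-4,c+6),r))
def line(X):
    X=X[:,:2]; 
    l=cv2.fitLine(X.astype(np.float32),cv2.DIST_HUBER,0,.01,.01).ravel();res=np.abs((X-l[2:])@[-l[1],l[0]]);return l[:2],l[2:],res.max()
W=onz(P,C,57);V=onz(Q,C,57)
d1,p1,e1=line(W);d2,p2,e2=line(V)
if d1[1]<0:d1=-d1
if d2[0]<0:d2=-d2
a1=np.degrees(np.arctan2(-d1[0],d1[1]));a2=np.degrees(np.arctan2(d2[1],d2[0]))
print('yaw from yellow,red',a1,a2,'res',e1,e2)
yaw=np.radians((a1+a2)/2);xj=np.array([np.cos(yaw),np.sin(yaw)]);yj=np.array([-xj[1],xj[0]])
# lines: xj.p = xj.p1 (=80) ; yj.p = (=80)
o=np.linalg.solve(np.c_[xj,yj].T,[xj@p1-80,yj@p2-80])
corner=o+60*xj+60*yj
print('jig origin',o,'corner',corner,'len yellow ends',)
ext=onz([[np.where(ye.any(0))[0].min(),195],[np.where(ye.any(0))[0].max(),195]],C,57);print('yellow len',np.linalg.norm(ext[0]-ext[1]))
# check: inner top edges / board front corner
print('board corner pix pred',proj([[*(o-90*xj-90*yj),12],[*(o-90*xj+90*yj),12],[*(o+60*xj+60*yj),57],[*(o+60*xj-90*yj),57],[*corner,12]],C))
# --- panel
im=cv2.imread('pics/w_easel.png')[:,:,::-1].copy();s=pickle.load(open('easel.pkl','rb'));C2=cam('wrist',s);H=hsv(im)
b=((H[...,0]>=100)&(H[...,0]<=125)&(H[...,1]>110)).astype(np.uint8);b[:,:265]=0;b[:,360:]=0;b[:75]=0;b[210:]=0
cn=max(cv2.findContours(b,0,cv2.CHAIN_APPROX_NONE)[0],key=cv2.contourArea)
hull=cv2.convexHull(cn);box=cv2.approxPolyN(hull,4).reshape(-1,2).astype(float)
print('corners',box)
pickle.dump(dict(o=o,yaw=yaw,corner=corner),open('jigm.pkl','wb'))
bx=sorted(box.tolist(),key=lambda q:q[1]);bot2=sorted(bx[:2]);top2=sorted(bx[2:])
# image up = robot side = bottom edge of panel. image right = +y
px=[bot2[0],bot2[1],top2[1],top2[0]]
dot=((H[...,0]>=15)&(H[...,0]<=30)&(H[...,1]>150)).astype(np.uint8);
y=np.radians(-10.)
zb=45+18*np.cos(np.pi/6)  # height of face at bottom edge
for _ in range(8):
    n=np.array([-np.cos(y)*.5,-np.sin(y)*.5,np.sqrt(.75)])
    pb=onz([np.mean(px[:2],0)],C2,zb)[0]
    F=onplane(px,C2,pb,n)
    u=(F[3]+F[2])/2-(F[0]+F[1])/2;y=np.arctan2(u[1],u[0])
print('panel yaw',np.degrees(y),'width',np.linalg.norm(F[0]-F[1]),np.linalg.norm(F[2]-F[3]),'len',np.linalg.norm(F[0]-F[3]),np.linalg.norm(F[1]-F[2]))
print(F,'centre',F.mean(0))
e=F[1]-F[0];print('yaw from short edges',np.degrees(np.arctan2(-e[0],e[1])),np.degrees(np.arctan2(-(F[2]-F[3])[0],(F[2]-F[3])[1])))
pickle.dump(dict(yaw=y,face=F.mean(0)),open('panel.pkl','wb'))
E
python3 meas.py
```

```text
yaw from yellow,red 18.99161 19.226707 res 0.3539246309773366 0.3371725270625978
jig origin [496.87 186.03] corner [533.92 262.37] len yellow ends
yellow len 163.2306248358928
board corner pix pred [[251.74  58.44]
 [404.72  57.35]
 [380.44 190.58]
 [252.23 191.42]
 [374.19 181.86]]
corners [[344. 192.]
 [286. 197.]
 [281.  88.]
 [333.  84.]]
panel yaw -7.994098759657246 width 55.24922599818874 56.40084780970597 len 119.64375725672927 118.5279272658509
[[ 447.51 -240.75   60.33]
 [ 456.04 -186.17   60.82]
 [ 557.77 -199.87  120.09]
 [ 550.04 -255.74  120.15]] centre [ 502.84 -220.63   90.35]
yaw from short edges -8.876523572606606 -7.876755291317366
```

```bash
cat > chk.py <<'E'
from meas import *
im=cv2.imread('pics/top0.png')[:,:,::-1];H=hsv(im)
b=((H[...,0]>=100)&(H[...,0]<=125)&(H[...,1]>110)).astype(np.uint8);b[:,:385]=0;b[:,440:]=0;b[:190]=0;b[260:]=0
cn=max(cv2.findContours(b,0,cv2.CHAIN_APPROX_NONE)[0],key=cv2.contourArea)
print('top meas',cv2.approxPolyN(cv2.convexHull(cn),4).reshape(-1,2));print('pred',proj(F,cam('top')))
E
python3 chk.py|tail -9
```

```text
yaw from short edges -8.876523572606606 -7.876755291317366
top meas [[435 207]
 [420 252]
 [396 248]
 [409 203]]
pred [[420.02 253.35]
 [396.54 249.12]
 [409.34 204.15]
 [434.92 208.43]]
```

Panel sizes (55–56 × 119 mm) and the top-camera reprojection agree to about 1 px. Now the grasp.

Run:
```python
from h import *
import pickle
np.set_printoptions(precision=2,suppress=True)
p=pickle.load(open('panel.pkl','rb'));y=np.radians(-8.2)
zp=np.array([np.cos(y)*.75**.5,np.sin(y)*.75**.5,.5]);xp=np.array([np.cos(y)*.5,np.sin(y)*.5,-.75**.5])
g=p['face']+22*zp+9*xp
M=toolR(y,np.radians(-140),1);q=R.from_matrix(M).as_quat();t=g+19*M[:,2]
print('grasp',g,'tcp',t,bot.solve_ik(t,q))
bot.move_gripper(88)
bot.move_ptp(t-100*M[:,2],q)
s=bot.read_state();print(s['t'],s['tcp_pos'],s['contact_force'])
cv2.imwrite('pics/pre.png',bot.camera('wrist')[:,:,::-1]);cv2.imwrite('pics/pre_s.png',cv2.resize(bot.camera('scene')[150:350,120:420][:,:,::-1],None,fx=2.5,fy=2.5))
pickle.dump(s,open('pre.pkl','wb'))
pickle.dump(dict(t=t,q=q,M=M),open('grasp.pkl','wb'))
```

```text
grasp [ 526.15 -223.99   93.56] tcp [ 511.74 -221.91   81.34] [-0.09  0.84  0.21 -0.04 -1.82 -1.62]
5.25 [ 588.03 -233.22  145.99] [-0.17  0.01  0.95]
```

View pics/pre.png

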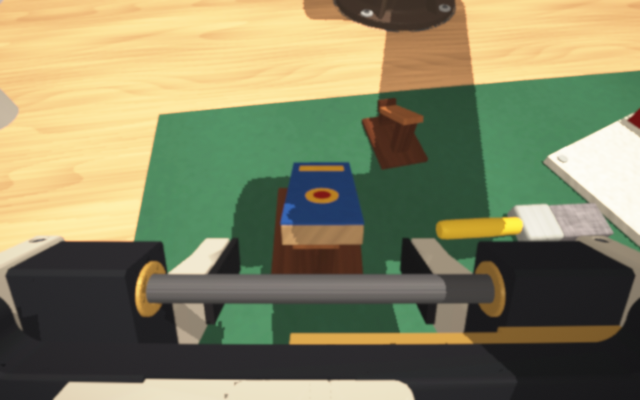

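View pics/pre_s.png

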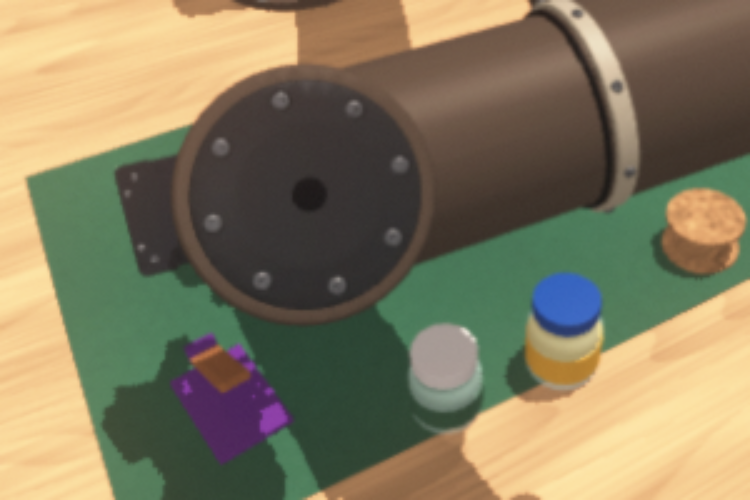

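The wrist view shows the panel centred between the fingers (top edge from col 282 to 363, image centre 320) and square to the jaws. Advancing and gripping.

Run:
```python
from h import *
import pickle
np.set_printoptions(precision=2,suppress=True)
G=pickle.load(open('grasp.pkl','rb'));t,q,M=G['t'],G['q'],G['M']
def pr(l):
    s=bot.read_state();print(l,round(s['t'],2),s['tcp_pos'],s['contact_force'],s['moment'],s['width']);return s
bot.line_to(t,100);pr('at')
bot.move_gripper(50,force=12);pr('g12')
bot.move_gripper(50,force=45);bot.pause(.2);pr('g45')
# lift perpendicular to easel board
n=np.array([-np.cos(np.radians(-8.2))*.5,-np.sin(np.radians(-8.2))*.5,.75**.5])
bot.line_to(t+n*15,60);pr('lift15')
bot.line_to(t+n*15+[0,0,100],150);pr('up')
cv2.imwrite('pics/lift.png',bot.camera('wrist')[:,:,::-1])
```

```text
at 6.5 [ 512.32 -222.04   81.76] [-0.8  -0.09 -0.03] [-0.27 -2.64 -0.03] 87.72750928661651
g12 7.12 [ 511.82 -221.89   81.29] [-0.7   0.46 -0.08] [-0.35 -2.81 -0.06] 55.796048477364515
g45 7.53 [ 511.8  -221.9    81.29] [ 0.28  0.41 -0.33] [-0.32 -2.93 -0.09] 55.494274000377764
lift15 7.93 [ 504.15 -220.8    94.63] [-0.9   0.01 -0.72] [-0.39 -2.95  0.01] 55.94140423950017
up 8.75 [ 503.94 -220.61  193.5 ] [-0.14 -0.37 -1.17] [-0.39 -3.04 -0.01] 55.72123796847708
```

View pics/lift.png

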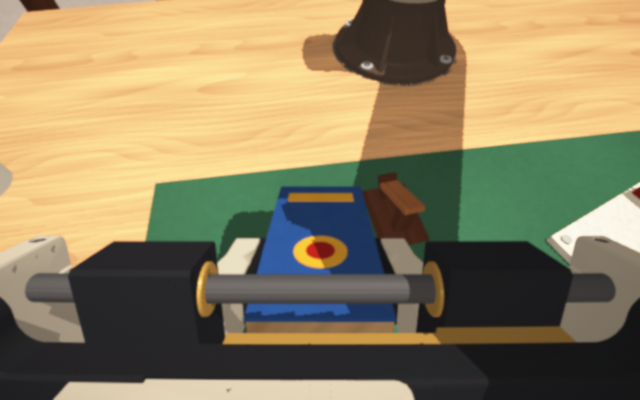

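Run:
```python
from h import *
import pickle
np.set_printoptions(precision=2,suppress=True)
C=cam('wrist',bot.read_state())
s=bot.read_state();M=R.from_quat(s['eef_rot']).as_matrix()
g=s['tcp_pos']-19*M[:,2]
for da in(8,10,12):
    a=np.radians(da)
    # panel -z = toolz rotated; at easel tool el -140, panel -z el -150 
    zp=-(np.cos(a)*M[:,2]+np.sin(a)*M[:,0]*1); 
    zt=zp; xp=np.cross(M[:,1],zp)
    if da==10: print('zp elev',np.degrees(np.arcsin(zp[2])),'xp',xp)
    f=g-9*xp
    print(da,proj([f-82*zp-28*M[:,1],f-82*zp+28*M[:,1],f+38*zp-28*M[:,1],f+38*zp+28*M[:,1]],C))
J=pickle.load(open('jigm.pkl','rb'));print(J,np.degrees(J['yaw']))
yaw=J['yaw'];Mj=toolR(yaw,np.radians(-80),1);qj=R.from_matrix(Mj).as_quat()
xj=np.array([np.cos(yaw),np.sin(yaw),0]);yj=np.array([-np.sin(yaw),np.cos(yaw),0])
for off,h in((0,0),(18,15),(18,110)):
    gj=np.r_[J['corner'],12]-9*xj-28*yj-off*(xj+yj)+[0,0,82+h]
    t=gj+19*Mj[:,2];print(off,h,t,bot.solve_ik(t,qj))
```

```text
8 [[281.07 189.3 ]
 [360.13 189.22]
 [245.05 313.98]
 [397.59 313.82]]
zp elev 29.877321940731917 xp [ 0.49 -0.07 -0.87]
10 [[280.8  185.74]
 [360.39 185.66]
 [245.25 317.3 ]
 [397.39 317.15]]
12 [[280.52 182.21]
 [360.68 182.12]
 [245.48 320.53]
 [397.16 320.38]]
{'o': array([496.87, 186.03], dtype=float32), 'yaw': np.float32(0.3335177), 'corner': array([533.92, 262.37], dtype=float32)} 19.109156
0 0 [537.7  234.04  75.29] [ 0.79  0.27 -0.58  0.14 -0.57 -2.15]
18 15 [526.58 211.14  90.29] [ 0.78  0.22 -0.61  0.13 -0.59 -2.12]
18 110 [526.58 211.14 185.29] [ 0.78  0.11 -0.47  0.1  -0.83 -2.08]
```

Panel position in the grip matches the prediction within 2 px. Moving to the jig.

```bash
cat >> h.py <<'E'
import pickle,os
def jig():
    J=pickle.load(open('jigm.pkl','rb'));yaw=float(J['yaw'])
    xj=np.array([np.cos(yaw),np.sin(yaw),0]);yj=np.array([-np.sin(yaw),np.cos(yaw),0])
    M=toolR(yaw,np.radians(-80),1)
    def tcp(dx,dy,h): # gaps to the fences and board
        return np.r_[J['corner'],12].astype(float)-(9+dx)*xj-(28+dy)*yj+[0,0,82+h]+19*M[:,2]
    return yaw,xj,yj,M,R.from_matrix(M).as_quat(),tcp
def pr(l):
    _,xj,yj,_,_,_=jig();B=np.c_[xj,yj,[0,0,1]]
    s=bot.read_state();print(l,round(s['t'],2),s['tcp_pos'],'F jig',s['contact_force']@B,'M jig',s['moment']@B,round(s['width'],2));return s
E
python3 - <<'E'
from h import *
np.set_printoptions(precision=2,suppress=True)
yaw,xj,yj,M,q,tcp=jig()
bot.move_ptp(tcp(18,18,110),q);pr('high')
bot.line_to(tcp(18,18,15),150);bot.pause(.4);s=pr('low')
cv2.imwrite('pics/jw1.png',bot.camera('wrist')[:,:,::-1]);cv2.imwrite('pics/js1.png',cv2.resize(bot.camera('scene')[100:260,220:460][:,:,::-1],None,fx=3,fy=3))
pickle.dump(s,open('jw1.pkl','wb'))
E
```

```text
high 10.39 [526.86 210.64 184.96] F jig [-0.23 -0.79 -0.92] M jig [-0.06  0.51 -0.03] 55.87
low 11.57 [526.71 211.33  90.8 ] F jig [ 0.31  0.29 -1.99] M jig [-0.03  0.5  -0.03] 55.71
```

View pics/jw1.png

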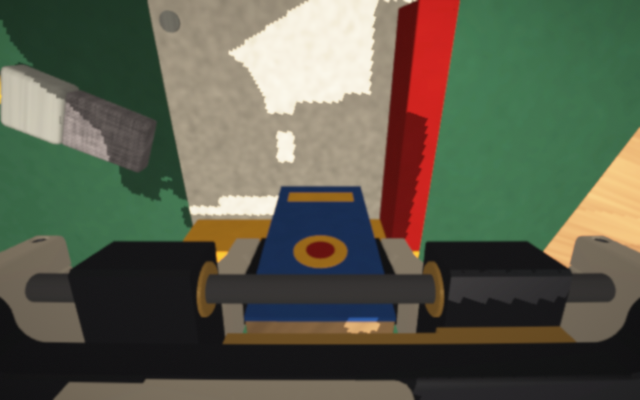

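View pics/js1.png

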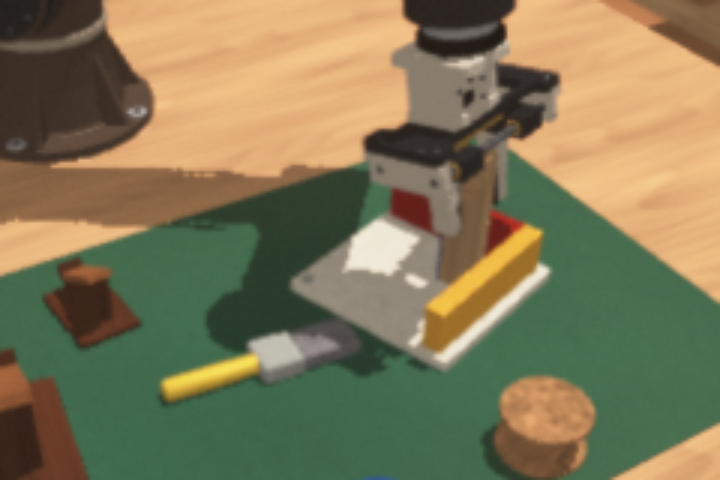

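The panel hangs upright above the jig board, painted face towards the robot and bare back towards the yellow fence. Lowering until it touches the board.

```bash
cat >> h.py <<'E'
def F(n=6):
    _,xj,yj,_,_,_=jig();B=np.c_[xj,yj,[0,0,1]];a=[];m=[]
    for _ in range(n):
        bot.pause(.03);s=bot.read_state();a.append(s['contact_force']@B);m.append(s['moment']@B)
    return np.mean(a,0),np.mean(m,0)
E
python3 - <<'E'
from h import *
np.set_printoptions(precision=2,suppress=True)
yaw,xj,yj,M,q,tcp=jig()
bot.line_to(tcp(18,18,6),60);bot.pause(.3);b,m0=F(10);print('base',b,m0)
pickle.dump((b,m0),open('base.pkl','wb'))
h=6
while h>-4:
    h-=.7;bot.line_to(tcp(18,18,h),20);f,m=F();print(round(h,1),f-b,m-m0)
    if f[2]-b[2]>2.0:break
pr('touch');pickle.dump(h,open('h.pkl','wb'))
E
```

```text
base [-0.14 -0.16 -0.96] [-0.   0.5 -0. ]
5.3 [ 0.28  0.28 -0.32] [ 0.01 -0.02  0.01]
4.6 [0.17 0.16 0.21] [0.01 0.   0.  ]
3.9 [-0.02  0.18 -0.07] [-0.   -0.02 -0.01]
3.2 [ 0.29  0.42 -0.13] [0.01 0.02 0.01]
2.5 [0.19 0.22 0.22] [ 0.02 -0.   -0.01]
1.8 [ 0.49 -0.27  0.01] [0.   0.   0.02]
1.1 [ 0.06  0.32 -0.04] [ 0.   -0.    0.01]
0.4 [0.37 0.17 0.11] [ 0.04 -0.01  0.01]
-0.3 [-0.44  0.09  1.92] [ 0.01 -0.01 -0.  ]
-1.0 [-3.02  0.53  9.13] [ 0.07  0.84 -0.03]
touch 17.11 [526.82 211.33  75.05] F jig [-3.23 -0.11  8.03] M jig [ 0.08  1.32 -0.04] 55.87
```

Run:
```python
from h import *
np.set_printoptions(precision=2,suppress=True)
yaw,xj,yj,M,q,tcp=jig();b,m0=pickle.load(open('base.pkl','rb'))
h=-.2
bot.line_to(tcp(18,18,h),20);f,m=F();print('relaxed',f-b,m-m0)
bot.line_to(tcp(4,4,h),50);bot.pause(.1);f,m=F();print('near',f-b,m-m0)
f0=f
d=4
while d>-5:
    d-=.7;bot.line_to(tcp(d,4,h),20);f,m=F(4);print('x',round(d,1),f-b,m-m0)
    if f[0]-f0[0]<-2.5:break
pr('xc')
e=4
while e>-5:
    e-=.7;bot.line_to(tcp(d,e,h),20);f,m=F(4);print('y',round(e,1),f-b,m-m0)
    if f[1]-b[1]<-4:break
s=pr('yc');pickle.dump((d,e,h),open('fin.pkl','wb'))
cv2.imwrite('pics/jw2.png',bot.camera('wrist')[:,:,::-1]);cv2.imwrite('pics/js2.png',cv2.resize(bot.camera('scene')[120:240,300:440][:,:,::-1],None,fx=5,fy=5,interpolation=cv2.INTER_CUBIC))
```

```text
relaxed [-1.19  0.65  3.48] [0.13 0.29 0.01]
near [0.75 0.76 1.68] [ 0.25 -0.43  0.07]
x 3.3 [-2.61  2.69  4.59] [0.84 0.77 0.1 ]
xc 18.79 [535.67 229.11  75.11] F jig [-2.38  2.24  3.5 ] M jig [0.9  1.38 0.12] 55.75
y 3.3 [-2.05 -1.84  6.02] [-0.95  0.55 -0.13]
y 2.6 [-1.72 -3.56  5.44] [-1.76  0.16 -0.25]
y 1.9 [-0.27 -2.7   4.29] [-1.46 -0.12 -0.16]
y 1.2 [-0.21 -1.84  3.23] [-0.88 -0.2  -0.12]
y 0.5 [ 0.19 -1.25  3.31] [-0.67 -0.21 -0.08]
y -0.2 [ 0.2  -1.51  3.46] [-0.79 -0.21 -0.09]
y -0.9 [ 0.91 -4.42  4.01] [-2.02 -0.54 -0.29]
yc 21.48 [534.31 233.54  75.09] F jig [ 0.99 -4.08  2.49] M jig [-2.11  0.01 -0.35] 55.81
```

View pics/jw2.png

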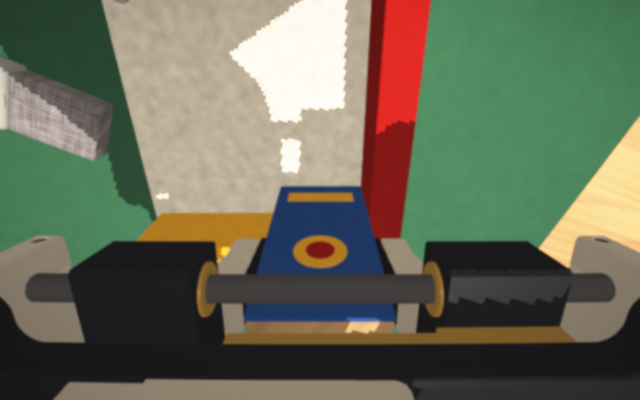

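View pics/js2.png

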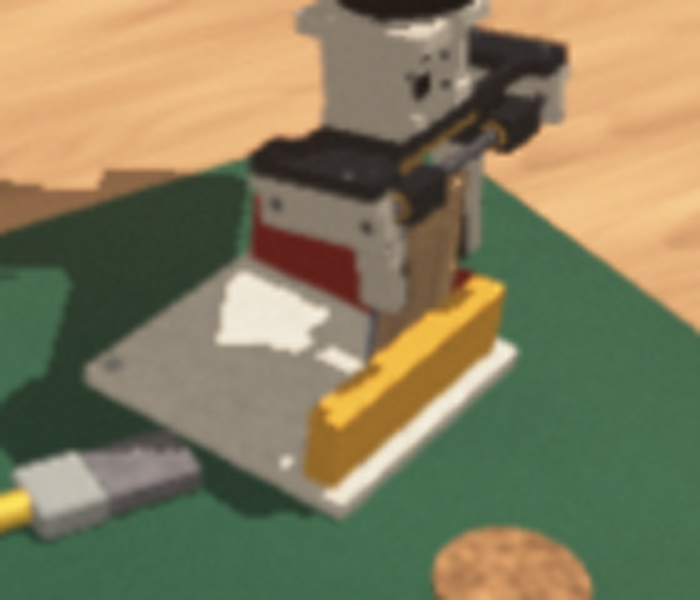

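Board friction set off the x check early, so that x contact isn't real. I'll lift just clear of the board, find both fences cleanly, then lower and press.

Run:
```python
from h import *
np.set_printoptions(precision=2,suppress=True)
yaw,xj,yj,M,q,tcp=jig()
bot.line_to(tcp(3.3,2,-.2),20)
bot.line_to(tcp(3.3,2,1.5),20);bot.pause(.3);b,m0=F(10);print('base',b,m0);pickle.dump((b,m0),open('base2.pkl','wb'))
d=3
while d>-4:
    d-=.5;bot.line_to(tcp(d,2,1.5),20);f,m=F(4);print('x',round(d,1),f-b,m-m0)
    if f[0]-b[0]<-2.5:break
dc=d
bot.line_to(tcp(d+1,2,1.5),20)
e=1
while e>-4:
    e-=.5;bot.line_to(tcp(d+1,e,1.5),20);f,m=F(4);print('y',round(e,1),f-b,m-m0)
    if f[1]-b[1]<-2.5:break
bot.line_to(tcp(d+1,e+1,1.5),20);f,m=F(4);print('back',f-b,m-m0);pickle.dump((d,e),open('fin.pkl','wb'));pr('')
```

```text
base [-0.13  0.04 -1.24] [ 0.02  0.49 -0.01]
x 2.5 [-0.02 -0.1   0.06] [-0.02  0.    0.03]
x 2.0 [ 0.19 -0.14  0.09] [ 0.01 -0.03 -0.01]
x 1.5 [ 0.15 -0.02  0.08] [ 0.01 -0.01 -0.  ]
x 1.0 [ 0.23 -0.13  0.4 ] [-0.04 -0.02 -0.02]
x 0.5 [0.19 0.17 0.04] [-0.07  0.07 -0.  ]
x 0.0 [-3.47  0.86  2.07] [0.31 1.23 0.08]
y 0.5 [-0.1  -0.14  0.66] [-0.    0.02  0.03]
y 0.0 [-0.47  0.12  0.45] [ 0.01 -0.01  0.02]
y -0.5 [0.24 0.48 0.19] [-0.03  0.04 -0.01]
y -1.0 [ 1.11 -4.22  1.04] [-1.77 -0.55 -0.3 ]
back [ 0.39 -0.11  0.22] [-0.   -0.01 -0.  ]
 27.22 [536.72 233.98  76.81] F jig [ 0.95 -0.84 -0.91] M jig [ 0.01  0.47 -0.01] 55.95
```

Run:
```python
from h import *
np.set_printoptions(precision=3,suppress=True)
yaw,xj,yj,M,q,tcp=jig();d,e=pickle.load(open('fin.pkl','rb'))
def rep(l,b,m0,n=25):
    f,m=F(n);f=f-b;m=m-m0;print(l,f,m);return f,m
b,m0=F(25)
s=bot.read_state();A=R.from_quat(s['eef_rot']).as_matrix();print('el',np.degrees(np.arcsin(A[2,2])),'yaw err',np.degrees(np.arctan2(-A[0,1],A[1,1])-yaw),'roll',np.degrees(np.arcsin(A[2,1])))
bot.line_to(tcp(0,e+1,1.5),20);rep('x1',b,m0)
bot.line_to(tcp(-.4,e+1,1.5),20);rep('x2',b,m0)
s=bot.read_state();A=R.from_quat(s['eef_rot']).as_matrix();print('el',np.degrees(np.arcsin(A[2,2])),'yaw err',np.degrees(np.arctan2(-A[0,1],A[1,1])-yaw),'roll',np.degrees(np.arcsin(A[2,1])))
bot.line_to(tcp(1,e+1,1.5),20);bot.line_to(tcp(1,e-.3,1.5),20);rep('y1',b,m0)
bot.line_to(tcp(1,e+1,1.5),20);rep('back',b,m0,10)
print(bot.read_state()['t'])
```

```text
el -79.99918901100855 yaw err 0.001925511753538636 roll -0.0006281076345487825
x1 [-4.59   0.563  2.268] [0.214 1.605 0.056]
x2 [-7.296  1.312  3.991] [0.551 2.499 0.121]
el -80.07049499875208 yaw err -0.01574822651146983 roll -0.020199140048381848
y1 [ 0.497 -5.161  1.341] [-2.259 -0.411 -0.348]
back [-0.28   0.091  0.199] [-0.003 -0.005  0.018]
32.1333
```

Yaw is flush: the x reaction is centred within about 5 mm. The x reaction sits near the fence's top edge, so the pitch needs a small trim to bring the bottom in, and I'll scan for it.

```bash
cat >> h.py <<'E'
def pose(dx,dy,h,py=0,rx=0,yw=0):
    yaw,xj,yj,M,q,tcp=jig();t=tcp(dx,dy,h)
    g=t-19*M[:,2];P=g+9*xj-60*np.array([0,0,1.])+28*yj
    Rd=R.from_rotvec(np.radians(py)*yj)*R.from_rotvec(np.radians(rx)*xj)*R.from_rotvec(np.radians(yw)*np.array([0,0,1.]))
    return P+Rd.apply(t-P),(Rd*R.from_matrix(M)).as_quat()
E
python3 - <<'E'
from h import *
np.set_printoptions(precision=3,suppress=True)
d,e=pickle.load(open('fin.pkl','rb'));H=1.5
def go(*a,v=20):
    p,q=pose(*a);bot.line_to(p,v,q)
def arm(l,b,m0):
    f,m=F(12);f=f-b;m=m-m0
    print(l,f,m,'zx',round((m[1]+.066*f[2])/f[0],3),'zy',round(-(m[0]-.03*f[2])/f[1],3),'yc',round((m[2]-.066*f[1])/-f[0],4))
for py in(-.7,-1.4):
    go(1,e+1.2,H,py);b,m0=F(12)
    go(-.2,e+1.2,H,py);arm(('x',py),b,m0)
for rx in(-.6,):
    go(1.2,e+1.2,H,0,rx);b,m0=F(12)
    go(1.2,e-.3,H,0,rx);arm(('y',rx),b,m0)
go(1.2,e+1.2,H);print(bot.read_state()['t'])
E
```

```text
('x', -0.7) [-4.445  0.538  2.067] [0.221 1.833 0.071] zx -0.443 zy -0.294 yc 0.008
('x', -1.4) [-3.868  1.561  3.139] [0.689 1.271 0.14 ] zx -0.382 zy -0.381 yc 0.0096
('y', -0.6) [ 1.274 -5.198  0.339] [-1.894 -0.67  -0.375] zx -0.508 zy -0.366 yc 0.0251
36.2833
```

```bash
cat >> h.py <<'E'
def go(*a,v=20):
    p,q=pose(*a);bot.line_to(p,v,q)
def arm(l,b,m0,n=15):
    f,m=F(n);f=f-b;m=m-m0
    print(l,f,m,'zx',round((m[1]+.066*f[2])/f[0],3),'zy',round(-(m[0]-.03*f[2])/f[1],3),'yc',round((m[2]-.066*f[1])/-f[0],4));return f,m
E
python3 - <<'E'
from h import *
np.set_printoptions(precision=3,suppress=True)
d,e=pickle.load(open('fin.pkl','rb'));H=1.5
go(1.2,e+1.2,H,-.35,-.3);bot.pause(.2);b,m0=F(20);print(b,m0)
pickle.dump((b,m0),open('base3.pkl','wb'))
go(-.2,e+1.2,H,-.35,-.3);arm('x',b,m0,20)
go(1.2,e+1.2,H,-.35,-.3)
go(1.2,e-.3,H,-.35,-.3);arm('y',b,m0,15)
go(1.2,e+1.2,H,-.35,-.3)
cv2.imwrite('pics/jw3.png',bot.camera('wrist')[150:330,200:440,::-1].repeat(3,0).repeat(3,1))
print(bot.read_state()['t'])
E
```

```text
[-0.114  0.197 -0.99 ] [ 0.015  0.522 -0.006]
x [-2.804 -0.46   0.847] [-0.07   1.164  0.035] zx -0.435 zy -0.208 yc 0.0234
y [ 2.636 -6.122  0.31 ] [-2.33  -0.972 -0.437] zx -0.361 zy -0.382 yc 0.0124
39.6167
```

View pics/jw3.png

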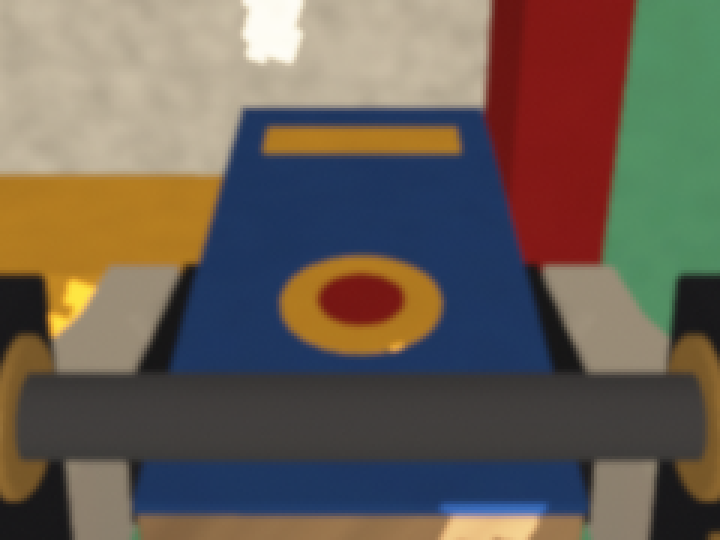

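Grip is unchanged (bottom edge at row 186), and the panel's bottom edge is parallel to the yellow fence's base line. Lowering onto the board and pressing into the corner.

Run:
```python
from h import *
np.set_printoptions(precision=3,suppress=True)
b,m0=pickle.load(open('base3.pkl','rb'))
A=(-.35,-.15)
go(.9,-.1,1.5,*A);h=.4;
while h>-1:
    go(.9,-.1,h,*A,v=10);f,m=F(4);print('h',round(h,2),f-b)
    if f[2]-b[2]>1.2:break
    h-=.3
x,y=.9,-.1
for k in range(10):
    f,m=arm((round(x,2),round(y,2)),b,m0,5)
    nx=f[0]>-5; ny=f[1]>-5
    if not(nx or ny) :break
    if nx:x=max(x-.25,-1)
    if ny:y=max(y-.25,-1.6)
    go(x,y,h,*A,v=10)
bot.pause(.3);arm('end',b,m0,15);pr('end');pickle.dump((x,y,h,A),open('last.pkl','wb'))
cv2.imwrite('pics/jw4.png',bot.camera('wrist')[:,:,::-1]);cv2.imwrite('pics/js4.png',cv2.resize(bot.camera('scene')[120:240,300:440][:,:,::-1],None,fx=5,fy=5,interpolation=cv2.INTER_CUBIC))
```

```text
h 0.4 [ 0.155 -0.417 -0.083]
h 0.1 [ 0.04  -0.076 -0.11 ]
h -0.2 [ 0.088 -0.28   0.128]
h -0.5 [-1.032  0.061  4.108]
(0.9, -0.1) [-1.651 -0.204  4.865] [-0.065  0.443  0.004] zx -0.463 zy -1.035 yc 0.0104
(0.65, -0.35) [-2.446 -1.064  6.961] [-0.417  0.742 -0.052] zx -0.491 zy -0.588 yc 0.0075
(0.4, -0.6) [-3.017 -2.103  8.516] [-0.669  0.908 -0.078] zx -0.487 zy -0.439 yc 0.0201
(0.15, -0.85) [-4.129 -2.502  9.002] [-0.975  1.11  -0.104] zx -0.413 zy -0.498 yc 0.0147
(-0.1, -1.1) [-4.873 -3.697 10.286] [-1.27   1.322 -0.162] zx -0.411 zy -0.427 yc 0.0168
(-0.35, -1.35) [-4.988 -4.41  11.511] [-1.554  1.517 -0.16 ] zx -0.456 zy -0.431 yc 0.0263
(-0.6, -1.6) [-5.721 -5.312 12.526] [-1.829  1.753 -0.22 ] zx -0.451 zy -0.415 yc 0.0228
end [-5.823 -5.019 12.414] [-1.827  1.732 -0.229] zx -0.438 zy -0.438 yc 0.0176
end 44.88 [536.863 234.208  75.038] F jig [-5.707 -4.897 11.149] M jig [-1.769  2.241 -0.249] 55.56
```

View pics/jw4.png

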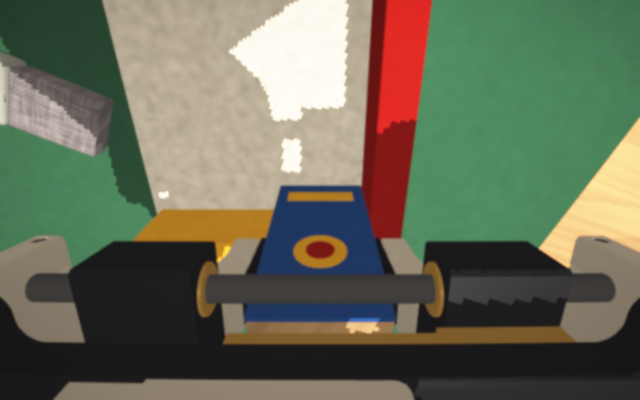

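View pics/js4.png

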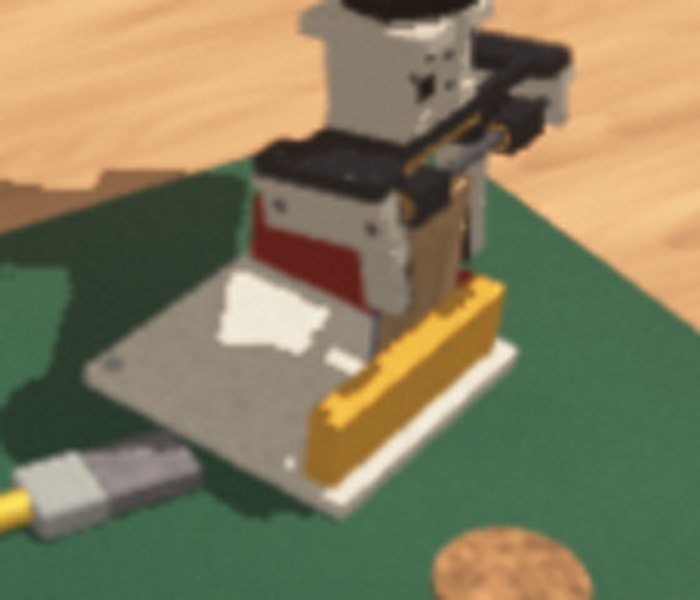

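A 12 N downforce means part of this could be board friction, so I'll relieve the vertical load and check that the fence forces remain.

Run:
```python
from h import *
np.set_printoptions(precision=3,suppress=True)
b,m0=pickle.load(open('base3.pkl','rb'));x,y,h,A=pickle.load(open('last.pkl','rb'))
_,xj,yj,_,_,_=jig();B=np.c_[xj,yj,[0,0,1]]
def gap(): print('  actual gap dx,dy,h',-(bot.read_state()['tcp_pos']-pose(0,0,0,*A)[0])@B*[1,1,-1])
gap()
for k in range(7):
    h+=.25;go(x,y,h,*A,v=10);f,m=arm(round(h,2),b,m0,7);gap()
    if f[2]<2.5:break
pickle.dump((x,y,h,A),open('last.pkl','wb'));print(bot.read_state()['t'])
```

```text
actual gap dx,dy,h [ 0.517 -0.281 -0.308]
-0.25 [-3.887 -4.024  8.549] [-1.432  1.096 -0.167] zx -0.427 zy -0.42 yc 0.0254
  actual gap dx,dy,h [ 0.17  -0.717 -0.302]
0.0 [-2.923 -5.28   6.344] [-1.743  0.855 -0.23 ] zx -0.436 zy -0.366 yc 0.0405
  actual gap dx,dy,h [ 0.147 -0.754 -0.262]
0.25 [-2.175 -5.599  3.692] [-1.942  0.552 -0.275] zx -0.366 zy -0.367 yc 0.0436
  actual gap dx,dy,h [ 0.196 -0.734 -0.286]
0.5 [-0.472 -5.279  0.931] [-1.973  0.223 -0.304] zx -0.603 zy -0.379 yc 0.095
  actual gap dx,dy,h [ 0.222 -0.747 -0.263]
46.9083
```

Run:
```python
from h import *
np.set_printoptions(precision=3,suppress=True)
b,m0=pickle.load(open('base3.pkl','rb'));x,y,h,A=pickle.load(open('last.pkl','rb'))
_,xj,yj,_,_,_=jig();B=np.c_[xj,yj,[0,0,1]]
def gap(): print('  actual',-(bot.read_state()['tcp_pos']-pose(0,0,0,*A)[0])@B*[1,1,-1])
for x,y,h in((-.9,-1.4,.4),(-1.2,-1.4,.4),(-1.4,-1.3,.4)):
    go(x,y,h,*A,v=10);f,m=arm((x,y,h),b,m0,10);gap()
    if f[0]<-7:break
pickle.dump((x,y,h,A),open('last.pkl','wb'));print(bot.read_state()['t'])
```

```text
(-0.9, -1.4, 0.4) [-3.214 -4.081  3.049] [-1.501  1.107 -0.172] zx -0.407 zy -0.39 yc 0.0303
  actual [ 0.123 -0.736 -0.26 ]
(-1.2, -1.4, 0.4) [-5.471 -3.391  4.747] [-1.181  1.658 -0.123] zx -0.36 zy -0.39 yc 0.0184
  actual [ 0.135 -0.688 -0.263]
(-1.4, -1.3, 0.4) [-6.351 -2.176  5.729] [-0.765  2.1   -0.045] zx -0.39 zy -0.431 yc 0.0155
  actual [ 0.071 -0.706 -0.274]
48.6583
```

Run:
```python
from h import *
np.set_printoptions(precision=3,suppress=True)
b,m0=pickle.load(open('base3.pkl','rb'));x,y,h,A=pickle.load(open('last.pkl','rb'))
go(-1.35,-1.55,.4,*A,v=10);bot.pause(.4);arm('a',b,m0,15);bot.pause(.5);arm('b',b,m0,15);s=pr('end')
E_=R.from_quat(s['eef_rot']).as_matrix();yaw=jig()[0]
print('el',np.degrees(np.arcsin(E_[2,2])),'yaw err',np.degrees(np.arctan2(-E_[0,1],E_[1,1])-yaw),'roll',np.degrees(np.arcsin(E_[2,1])))
cv2.imwrite('pics/jw5.png',bot.camera('wrist')[150:330,200:440,::-1].repeat(3,0).repeat(3,1));cv2.imwrite('pics/js5.png',bot.camera('scene')[:,:,::-1]);cv2.imwrite('pics/jt5.png',bot.camera('top')[:,:,::-1])
```

```text
a [-5.465 -3.924  5.54 ] [-1.309  1.807 -0.159] zx -0.398 zy -0.376 yc 0.0182
b [-5.607 -3.952  5.169] [-1.311  1.8   -0.142] zx -0.382 zy -0.371 yc 0.0212
end 50.81 [537.073 234.718  75.048] F jig [-5.697 -4.068  4.21 ] M jig [-1.255  2.31  -0.2  ] 55.64
el -79.80176687661704 yaw err -0.037068430245813966 roll -0.21766841475041335
```

View pics/jw5.png

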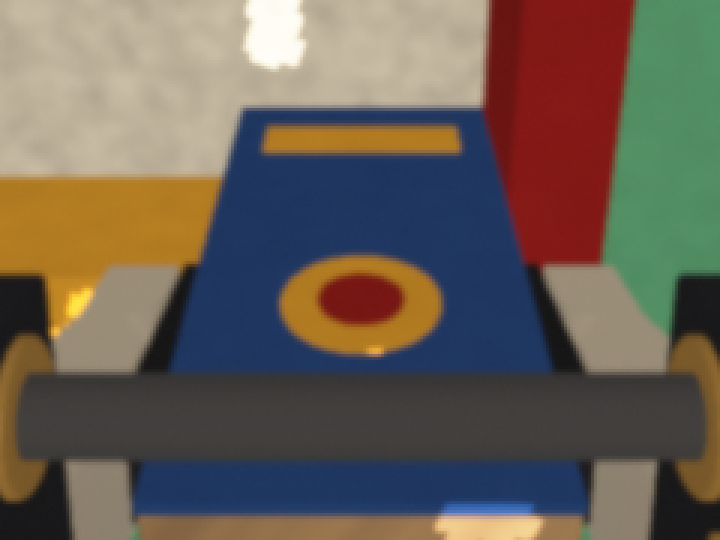

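View pics/js5.png

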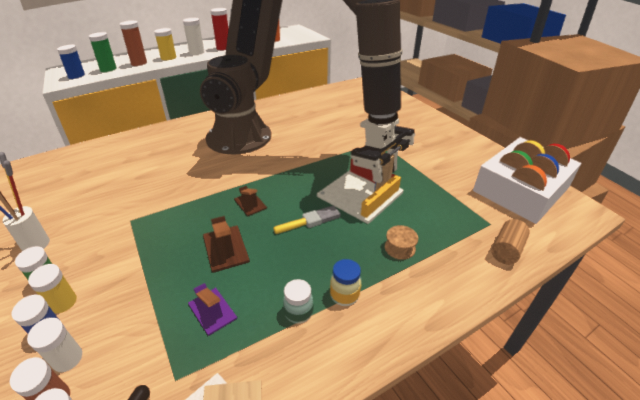

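The wrist view shows the panel's bottom edge level (row 186), parallel to the yellow fence's base, with its right-hand edge against the red fence. The scene view shows the jars, spool and brush where they started. Forces are steady on both fences and on the board, so I'm handing in.

```bash
python3 -c "
from h import *
bot.close_job();print(bot.read_state()['t'])"
```

```text
the job is handed in; nothing more can be done
the job is handed in; nothing more can be done
```

I took the panel off the larger brown easel and stood it on its ledge edge in the jig, painted face away from the yellow fence. The job was handed in at about 51 s with the panel still gripped (45 N) and pressed into the corner.

**Last checks:**
- **Forces:** they held steady over about 1.4 s, at roughly 5.6 N on the yellow fence, 4.0 N on the red fence and 5 N on the board.
- **Position:** the tool stopped within about 0.2 mm of where I had felt each fence separately.
- **Angle:** tool yaw was within 0.04° of the measured jig direction. I trimmed pitch and roll by 0.35° and 0.15°.
- **Bystanders:** the jars, spool and brush looked unmoved in the last scene picture.

**What failed or disagreed:**
- **False contacts:** two of my contact readings on the way were board friction, not the fences. I redid both with less or no downforce.
- **Flushness on the yellow fence:** the force-and-moment estimates of where the panel bears were noisy, and one pitch trial contradicted the others. The last ones put the load about 20 mm off the panel's centre towards the red fence, and in the upper part of the fence. I'd trust flushness only to about 0.3–0.4°, and no camera picture could confirm it more closely.

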